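# Short spin on the micro-centrifuge

## Robot

A 6-joint arm with a two-finger parallel gripper is mounted at the origin on a cart in front of the work surface, level with it; the furniture and walls round the work are solid. World frame = base frame: x ahead of the robot, y to its left, z up, the work surface at z = 0. Lengths are in m, angles in degrees, forces in N, time in s.
With the tool pointing down it reaches from about 0.375 to 0.9 m from the base axis. Payload 3.1 kg.
Tool frame: the origin (TCP) lies at the very end of the fingers, on their centre line; the grasp point (between the pads) lies 19 mm behind it; z points along the fingers, y is the line along which they close (so a half turn about z gives the same grasp; the last joint's range is limited). The gripper opens to 87 mm and grips with 3 to 60 N. Pads are 19 mm wide; open, the fingers measure 117 mm over their backs; the gripper's body (75 mm by 190 mm) begins 51 mm behind the grasp point.
Start: joints at [-84.712, 30.224, 82.088, -0, 67.689, -10.227], TCP at [0.167, -0.602, 0.2] pointing down, gripper open.
Joint ranges: [-176.69, 176.69], [-43.24, 126.21], [12.49, 139.97], [-82, 262], [0, 151.66], [-163.58, 163.58]. Speed limits (degrees/s): [159.86, 159.86, 180, 180, 180, 180].

## Interface

Orientations are given as a 3x3 rotation matrix whose columns are the frame's x, y, z axes.
In Python, from rig import bot, imaging gives the robot as it stands.
- The arm moves only by the tool drive_tool, never from a script. Its argument "deltas" is text: rows parted by semicolons, each of 5 numbers parted by spaces: the finger opening in mm, from 0 to 87, then the shift along the world's x, y, z in mm, then the turn about the world's z in rad. In form: jaw dx dy dz twist; .... A call has 1 to 12 rows; each row is the pose to reach, as a shift and turn from the pose commanded when the call began; what a row does not reach only later rows make up. A row lasts 1/10 s, in which the tool goes at most 50 mm and 8.59 degrees, less where a joint would pass 70% of its speed; a pose out of reach is approached as far as the arm can. A call with a gripper value outside its range is refused whole. The fingers move at their own pace and stop on an object; the grip force is fixed at half the most. Time passes only in rows, so rows that repeat a pose let the fingers close. It gives the time, the measured TCP pose, the force, the opening and the grip force at its end, in the units of the state.
- bot.read_state(): the state, without advancing time (a new reading comes with each control period).
- imaging.capture(name): name is "scene" or "top" or "wrist"; returns the picture (400x640x3 uint8, red, green, blue); there is no depth.
- imaging.camera_model(name): a dict with "fx", "fy", "cx", "cy" (pixels), "T" (4x4, takes a point from camera to world coordinates). Camera axes: x right, y down, z forward; pixel columns grow to the right and rows downward; lengths in m; the calibration is good to about 2 mm. The wrist camera is an equidistant fisheye: a pixel r from the principal point sees the ray r / f radians off the axis. A picture is of the moment at which its call begins: read the wrist's pose just before it. camera_model takes no time and is no camera call; for the wrist camera it gives the pose at the moment of the call.
- bot.hand_in(): hands the job in; it is judged then, once.
The state is a dict: "time_s": time; "joint_positions": joint angles; "qvel": joint speeds; "tau": joint torques, N m; "position": TCP position; "tcp_rot": TCP orientation; "force": force on the tool from outside, world axes, zero at the start; "moment": the same for the moment, N m; "opening": opening from 0.0 (shut) to 1.0 (fully open); "grasp_force": force on a finger pad.
Only numpy, scipy, OpenCV 4.12 (cv2) and the standard library are available. Lean on these libraries where they do the work, as an engineer would, in place of code of your own. Each camera call takes 0.05 s, during which the arm holds its last target. There are 200 camera calls.

## Task

Give the loaded micro-centrifuge a short spin: first push its open lid down until the catch holds it shut, then tip the mains rocker on the right of its panel to on (right half down), and last press the round short-spin key on the left of the panel fully down. The rotor turns only while that key is held, so finish while still holding it down. Work with the closed fingertips, nothing needs grasping; leave the square lid-release key in the middle alone, and do not lift or shift anything lying or standing round the machine.

Things in the scene. Friction and masses are not known exactly. Their poses are not given: they have to be found in the camera images.
- centrifuge: white bench micro-centrifuge, fixed, 237 deep x 200 wide x 111 mm high (lid shut). Origin on the bench under its middle; x to its back (hinge side), y to its left, z up. Key panel from x = -125 to -55 mm, rising 12 degrees to the back, surface 59 to 74 mm above the bench. On it at x = -90 mm: rocker y = -60, square key y = +4, round key y = +62 mm. Behind it the 96 mm high deck with the lid.
- lid (a joint): lid angle, rad: 0 = fully down, grows as the front edge rises. A spring lifts the lid; at the start friction lets it rest at 0.5 to 0.95. Going down, a striker bar under its front edge meets a sprung catch near 0.13 and snaps in below 0.02; this takes up to 7 N near the front edge. Let go, a caught lid stays at about 0.02, an uncaught one springs up.
- lid_front (a point): where to push: point on the lid's outer face, on its middle line, 17 mm behind the front edge, 140 mm from the hinge axis along the lid and 13 mm off it. The lid is 157 mm long, 188 wide, 14 thick, flat on top, with a round clear window. z axis: outwards, normal to the face; x axis: towards the hinge.
- lid_hinge (a point): middle of the lid's hinge axis, at the back of the machine 99 mm above the bench; the axis runs along the machine's y.
- mains_rocker (a joint): angle of the black rocker switch, rad: 0 = off (left half down, right half standing up), 0.40 = on (right half down). It tips left or right about an axis along the panel's slope, snaps over the middle to whichever end it is past, and takes about 2 N on the outer part of the raised half.
- rocker_right (a point): where to press: on the rocker's right face, 15 mm right of the axis. The rocker is 41 mm wide, 21 mm deep, its two faces form a shallow V. The raised half's edge stands about 17 mm above the panel; pressed home the face lies about 9.5 mm above the panel, parallel to it, this point having sunk about 6 mm. The bezel round it is 4 mm high.
- spin_key (a joint): travel of the round key, m: 0 = up, 0.005 = fully down. Spring loaded, 1.7 N at first, 4.4 N fully down; moves square to the panel and comes up when let go.
- spin_key_top (a point): top centre of the round, slightly domed short-spin key, 25 mm in diameter, standing 12 mm above the panel, in a 3 mm high collar. z axis: square to the panel, outwards.
- open_key (a joint): travel of the square lid-release key, m: 0 = up, 0.005 = fully down. Not to be pressed.
- open_key_top (a point): top centre of the square lid-release key, 23 x 23 mm, standing 12 mm above the panel.
- vial_a: stoppered plastic fly vial, 28 mm in diameter, 113 mm high, standing to the right of the machine; origin under its centre. Leave alone.
- vial_b: second such vial, standing to the right of the machine; origin under its centre. Leave alone.
- dropper_bottle: brown dropper bottle, 29 mm in diameter, 86 mm high, standing to the right of the machine; origin under its centre. Leave alone.
- tip_rack: pipette tip box with clear lid, 90 x 118 x 62 mm, well to the left of the machine; origin under its centre. Leave alone.
- marker_black: marker pen 142 mm long, 18 mm thick, lying on the sheets of paper left of the machine; origin under its centre, its length along y. Leave alone.
- pipette: pipette 235 mm long, 34 mm high, lying just in front of the machine; origin under its centre, its length along y. Leave alone.
- tally_counter: round hand tally counter, 45 mm in diameter, 18 mm high, lying to the right in front; origin under its middle. Leave alone.
- media_bottle: glass bottle with screw cap, 56 mm in diameter, 111 mm high, standing well to the left; origin under its centre. Leave alone.

How it is judged (in metres and radians):
On the way, in this order (a step that is already met when the one before it is completed fails the run):
1. the lid is shut (value of joint lid below 0.045 rad), for 0.3 s.
2. with the lid shut, the mains rocker is on (value of joint lid below 0.045 rad and value of joint mains_rocker above 0.35 rad), for 0.2 s.
3. with lid shut and mains on, the round key is down (all of step 2 and value of joint spin_key above 0.0035 m), for 0.2 s.
At the end, for the whole second after the job is handed in: The lid is held shut by its catch (below 0.045 rad), the mains rocker is on (above 0.35 rad), the robot is holding the round short-spin key down (more than 3.5 of its 5 mm) and the square key is up (all of step 3 and value of joint open_key below 0.002 m); the arm keeps its last pose, push and grip.
It fails at once if the mains rocker is tipped on while the lid is not shut (value of joint mains_rocker above 0.3 rad and value of joint lid above 0.06 rad).
It fails at once if the round key is pressed before the lid is shut and the mains is on (value of joint spin_key above 0.003 m and (value of joint lid above 0.06 rad or value of joint mains_rocker below 0.2 rad)).
It fails at once if the square lid-release key is pressed (value of joint open_key above 0.0025 m).
It fails at once if something lying or standing round the machine is shifted or lifted by more than 15 mm (distance of any of vial_a, vial_b, dropper_bottle, tip_rack, marker_black, pipette, tally_counter, media_bottle from where it was at the start of the episode above 0.015 m).
It fails at once if a vial or bottle is tipped over (angle between any of vial_a, vial_b, dropper_bottle, media_bottle's own z axis and vertical above 0.5 rad).
It also fails if it takes over 48 s, if anything falls off the work surface, if the arm or the gripper's body presses on something with over 40 N, if the wrist force passes 120 N, or if a joint passes its speed limit or range.

## Working session

There is one attempt and no reset: what is moved stays moved. The work goes in short steps, Python scripts to look and compute and a tool call to move; the robot and the scene stay as the last step left them, time stands still between calls to the robot, and variables do not carry over. Pictures are saved under pics/ and viewed, at most 10 in all, crops included, and the job is handed in when it is done.

Besides the shell and the picture viewer there is one more tool, called after "Call:" in YAML: its name, and indented under it one key for each argument. drive_tool: Moves the arm, as the interface text tells. Its arguments: {"type":"object","properties":{"deltas":{"type":"string"}},"required":["deltas"]}

```bash
mkdir -p pics
python3 - <<'E'
from rig import bot, imaging
import cv2,json,numpy as np
np.set_printoptions(precision=4,suppress=True)
for n in("scene","top"):
    m=imaging.camera_model(n);print(n,{k:np.array(v) for k,v in m.items()})
    cv2.imwrite(f"pics/{n}0.png",cv2.cvtColor(imaging.capture(n),cv2.COLOR_RGB2BGR))
s=bot.read_state();print(s)
E
```

```text
scene {'fx': array(494.4125), 'fy': array(494.4125), 'cx': array(317.5431), 'cy': array(202.8869), 'T': array([[ 0.8729, -0.3377,  0.3521,  0.0321],
       [-0.4876, -0.6256,  0.609 , -0.9192],
       [ 0.0146, -0.7033, -0.7108,  1.1181],
       [ 0.    ,  0.    ,  0.    ,  1.    ]])}
top {'fx': array(394.4114), 'fy': array(394.4114), 'cx': array(320.0538), 'cy': array(205.6034), 'T': array([[ 0.0093, -0.9948,  0.1012,  0.415 ],
       [-1.    , -0.0094, -0.    , -0.0425],
       [ 0.001 , -0.1012, -0.9949,  1.2942],
       [ 0.    ,  0.    ,  0.    ,  1.    ]])}
{'time_s': 0.1, 'joint_positions': array([-84.7119,  30.2721,  82.1493,  -0.0017,  67.6881, -10.2258]), 'qvel': array([ 0.0053, -0.0503, -0.2085, -0.0755,  0.0098,  0.0243]), 'tau': array([ -0.0001, -44.0986, -17.7151,   0.0635,   0.0534,  -0.    ]), 'position': array([ 0.1671, -0.6015,  0.1993]), 'tcp_rot': array([[ 0.9636,  0.2675, -0.0002],
       [ 0.2675, -0.9636,  0.0019],
       [ 0.0003, -0.0019, -1.    ]]), 'force': array([-0.3449,  0.7281,  0.7355]), 'moment': array([-0.034 , -0.0114,  0.0115]), 'grasp_force': 0.0, 'opening': 1.0021332697578664}
```

View pics/scene0.png

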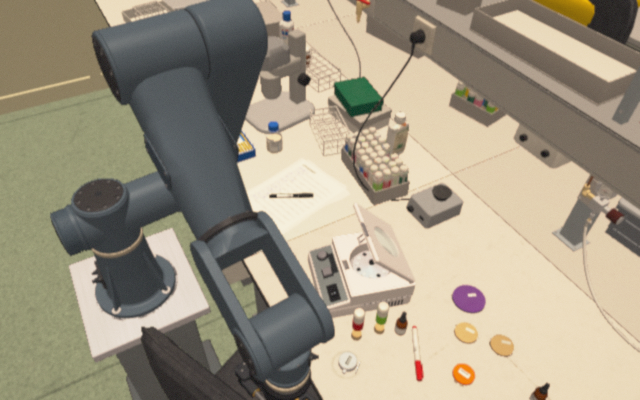

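View pics/top0.png

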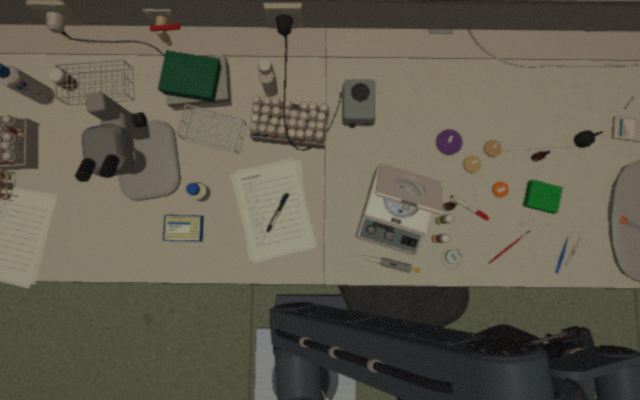

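The centrifuge sits at about (400,210) in top and (365,260) in scene. The panel is in front with the pipette before it, and the vials are to its right. I'll enlarge both.

Run:
```python
import cv2,numpy as np
t=cv2.imread("pics/top0.png")[155:280,345:470]; s=cv2.imread("pics/scene0.png")[195:320,300:425]
g=lambda i:cv2.convertScaleAbs(cv2.resize(i,(400,400),interpolation=cv2.INTER_CUBIC),alpha=1.3)
o=np.hstack([g(t),g(s)])
for k in range(0,125,25):
    for a,(x0,y0) in((0,(345,155)),(400,(300,195))):
        p=int(k*3.2)
        cv2.putText(o,str(x0+k),(a+p,10),0,.35,(0,0,255),1);cv2.putText(o,str(y0+k),(a,p+4),0,.35,(255,0,0),1)
        cv2.line(o,(a+p,0),(a+p,399),(0,0,255),1) if 0 else None
cv2.imwrite("pics/z.png",o)
```

```text
(no output)
```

View pics/z.png

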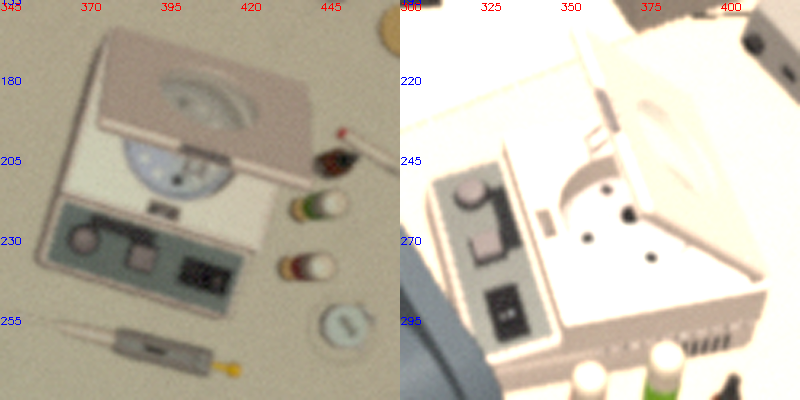

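```bash
cat > h.py <<'E'
import numpy as np
from rig import bot, imaging
np.set_printoptions(precision=4,suppress=True)
def ray(n,u,v):
    m=imaging.camera_model(n);T=np.array(m["T"])
    d=T[:3,:3]@[(u-m["cx"])/m["fx"],(v-m["cy"])/m["fy"],1];return T[:3,3],d/np.linalg.norm(d)
def plane(n,u,v,z):
    o,d=ray(n,u,v);return o+d*(z-o[2])/d[2]
def tri(a,b):
    (o,d),(p,e)=a,b
    s=np.linalg.lstsq(np.c_[d,-e],p-o,rcond=None)[0];A=o+s[0]*d;B=p+s[1]*e;return (A+B)/2,np.linalg.norm(A-B)
E
python3 - <<'E'
from h import *
P={'round':((371.3,229.7),(322.2,255.3),.0785),'sq':((389.4,235.3),(327.2,270.9),.0785),'rock':((409.4,241.2),(333.4,292.5),.077)}
R=[]
for k,(t,s,z) in P.items():
    a,b=plane("top",*t,z),plane("scene",*s,z);print(k,a,b,tri(ray("top",*t),ray("scene",*s)));R.append((a+b)[:2]/2)
M=np.array([[-.09,.062],[-.09,.004],[-.09,-.06]]);R=np.array(R)
a,b=M-M.mean(0),R-R.mean(0)
th=np.arctan2((a[:,0]*b[:,1]-a[:,1]*b[:,0]).sum(),(a*b).sum())
c,s=np.cos(th),np.sin(th);Q=np.array([[c,-s],[s,c]]);o=R.mean(0)-Q@M.mean(0)
print('yaw',np.degrees(th),'org',o,'res',R-(M@Q.T+o))
for n,m in dict(round=(-.09,.062),sq=(-.09,.004),rock=(-.09,-.075)).items():print(n,Q@m+o)
l,e=tri(ray("top",408.4,203.4),ray("scene",366.3,235.6));print('lidfront',l,e,Q.T@(l[:2]-o))
for n,u,v in(("top",409.,201.),("scene",366.3,235.6)):
  # ray with lid mid plane y=0
  p,d=ray(n,u,v);y=Q[:,1];t=(o-p[:2])@y/(d[:2]@y);X=p+t*d;print(n,Q.T@(X[:2]-o),X[2])
E
```

```text
round [ 0.4655 -0.201   0.0785] [ 0.4617 -0.2068  0.0785] (array([ 0.4653, -0.2018,  0.0709]), np.float64(0.0010418054289031292))
sq [ 0.4488 -0.2566  0.0785] [ 0.4476 -0.258   0.0785] (array([ 0.4486, -0.2569,  0.0765]), np.float64(0.0004893594560945241))
rock [ 0.4313 -0.3183  0.077 ] [ 0.4283 -0.3228  0.077 ] (array([ 0.431 , -0.3194,  0.0709]), np.float64(0.00082909292032941))
yaw -16.156849282229988 org [ 0.5331 -0.2876] res [[-0.0003 -0.001 ]
 [ 0.0004  0.0013]
 [-0.0001 -0.0004]]
round [ 0.4639 -0.203 ]
sq [ 0.4478 -0.2587]
rock [ 0.4258 -0.3346]
lidfront [ 0.5354 -0.2891  0.2016] 0.001777458257551769 [ 0.0026 -0.0008]
top [ 0.0082 -0.    ] 0.20412405793563115
scene [0.0038 0.    ] 0.20061079648058677
```

The two views agree to about 3 mm: the machine's origin is near (0.533, -0.288) at yaw -16°, and the lid angle is about 0.72. I'll close the fingers, rise, and go over the lid front with the tool x axis along the machine's y.

Call:
drive_tool:
  deltas: "0 0 0 45 0; 0 0 0 90 0; 0 38 31 90 0.1; 0 76 62 90 0.2; 0 114 93 90 0.3; 0 152 124 90 0.4; 0 190 155 90 0.5; 0 228 186 90 0.6; 0 266 217 90 0.7; 0 304 248 90 0.8; 0 342 279 90 0.91; 0 381 310 90 1.018"

```text
time_s: 1.3
position: [0.5492, -0.2905, 0.2897]
tcp_rot: [[0.274, 0.962, -0.001], [0.962, -0.274, 0.0], [0.0, -0.001, -1.0]]
force: [0.1, -0.4, 0.1]
opening: 0.034
grasp_force: 0.0
```

Call:
drive_tool:
  deltas: "0 0 0 0 0; 0 0 0 0 0; 0 0 0 0 0; 0 0 0 0 0"

```text
time_s: 1.7
position: [0.547, -0.2934, 0.29]
tcp_rot: [[0.281, 0.96, -0.001], [0.96, -0.281, 0.0], [-0.0, -0.001, -1.0]]
force: [0.0, 0.5, 1.5]
opening: 0.01
grasp_force: 0.0
```

Run:
```python
from h import *
import cv2
s=bot.read_state();print(s['position'],s['tcp_rot'],s['force'],s['joint_positions'],imaging.camera_model("wrist"))
a=imaging.capture("wrist");b=imaging.capture("scene")
o=np.hstack([cv2.resize(a,(640,400))[:, 110:530],cv2.resize(b[195:320,300:425],(380,400),interpolation=2)])
cv2.imwrite("pics/w1.png",o[:,:,::-1])
```

```text
[ 0.547  -0.2934  0.29  ] [[ 0.2807  0.9598 -0.0007]
 [ 0.9598 -0.2807  0.0001]
 [-0.0001 -0.0007 -1.    ]] [0.0078 0.5319 1.4559] [-38.4939  25.0856  76.2505  -0.0218  78.6981 -22.1879] {'fx': 309.70691628693146, 'fy': 309.70691628693146, 'cx': 321.46279140536734, 'cy': 203.1969948226124, 'T': array([[ 0.9599, -0.272 , -0.0686,  0.5659],
       [-0.2805, -0.931 , -0.2336, -0.2302],
       [-0.0003,  0.2435, -0.9699,  0.4743],
       [ 0.    ,  0.    ,  0.    ,  1.    ]])}
```

View pics/w1.png

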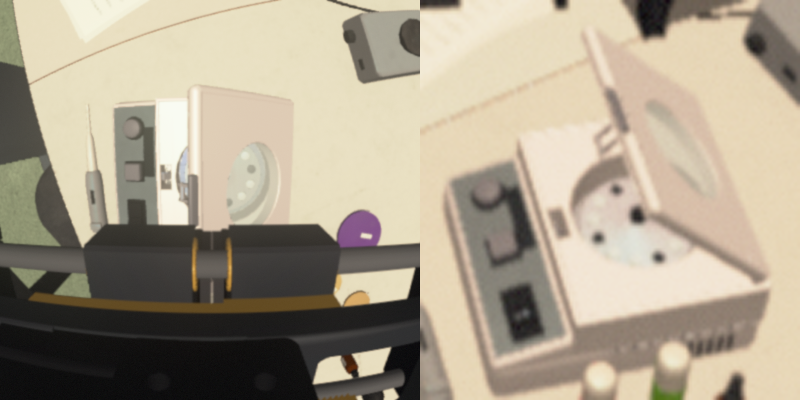

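The wrist view shows the round key at about (244,127), the square key at (244,171), and the lid front edge near column 300 below the fingers. I'll start the lid push along its arc.

Call:
drive_tool:
  deltas: "0 0 0 -40 0; 0 0 0 -75 0; 0 -1 0 -82 0; 0 -6 2 -90 0; 0 -10 3 -96 0; 0 -14 4 -102 0; 0 -19 5 -108 0; 0 -23 7 -115 0; 0 -28 8 -123 0; 0 -32 9 -130 0; 0 -36 10 -138 0; 0 -40 12 -147 0"

```text
time_s: 3.0
position: [0.5045, -0.2793, 0.1441]
tcp_rot: [[0.278, 0.961, -0.006], [0.961, -0.278, 0.001], [-0.0, -0.006, -1.0]]
force: [-0.4, -0.6, 0.8]
opening: 0.004
grasp_force: 0.6
```

Run:
```python
from h import *
# wrist fisheye, T as printed at the first wrist picture
T=np.array([[ 0.9599,-0.272,-0.0686,0.5659],[-0.2805,-0.931,-0.2336,-0.2302],[-0.0003,0.2435,-0.9699,0.4743]])
for u,v in((244,127),(244,171)):
    x,y=u-321.46,v-203.2;r=np.hypot(x,y);t=r/309.707
    d=T[:,:3]@[x/r*np.sin(t),y/r*np.sin(t),np.cos(t)];print(T[:,3]+d*(.0785-T[2,3])/d[2])
print(bot.read_state()['force'])
```

```text
[ 0.4703 -0.2001  0.0785]
[ 0.4523 -0.255   0.0785]
[-0.4182 -0.6249  0.8263]
```

Call:
drive_tool:
  deltas: "0 -3 1 -8 0; 0 -5 2 -14 0; 0 -8 2 -20 0; 0 -10 3 -26 0; 0 -11 3 -30 0; 0 -11 3 -33 0; 0 -11 3 -36 0; 0 -11 3 -38 0; 0 -11 3 -38 0; 0 -11 3 -38 0"

```text
time_s: 4.0
position: [0.4974, -0.2771, 0.105]
tcp_rot: [[0.279, 0.96, 0.0], [0.96, -0.279, 0.0], [0.0, 0.0, -1.0]]
force: [-1.0, -0.1, 0.5]
opening: 0.002
grasp_force: 0.3
```

Run:
```python
from h import *
import cv2
s=bot.read_state();print(s['position'],s['force'])
a=imaging.capture("wrist");b=imaging.capture("scene")
o=np.hstack([a[:, 110:530],cv2.resize(b[195:320,300:425],(380,400),interpolation=2)])
cv2.imwrite("pics/w2.png",o[:,:,::-1])
```

```text
[ 0.4974 -0.2771  0.105 ] [-0.9876 -0.0989  0.5161]
```

View pics/w2.png

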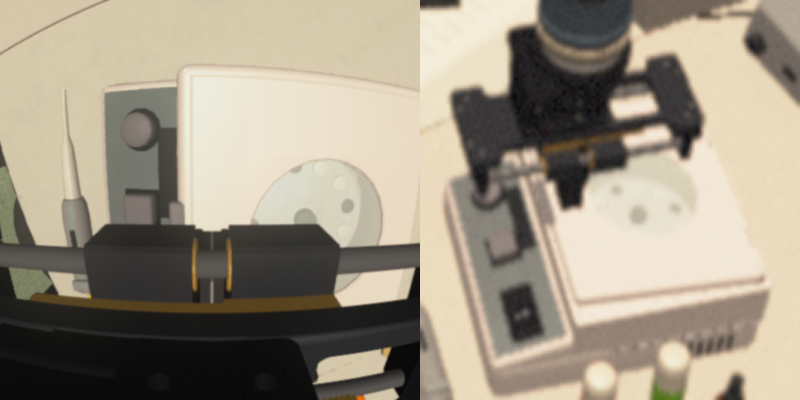

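The lid appears shut or nearly so, with the fingers on its front middle, but I don't see a push force yet. I'll press a little further.

Call:
drive_tool:
  deltas: "0 0 0 -1 0; 0 0 0 -2 0; 0 0 0 -3 0; 0 0 0 -4 0; 0 0 0 -4 0; 0 0 0 -4 0"

```text
time_s: 4.7
position: [0.4971, -0.2771, 0.101]
tcp_rot: [[0.278, 0.96, -0.0], [0.96, -0.278, 0.0], [0.0, -0.0, -1.0]]
force: [-1.2, 1.6, 2.0]
opening: 0.004
grasp_force: 1.0
```

Run:
```python
from h import *
import cv2
s=bot.read_state();p=s['position'];print(p,s['force'],s['tau'])
m=imaging.camera_model("scene");T=np.array(m["T"]);
def pr(q):
    c=T[:3,:3].T@(np.array(q)-T[:3,3]);return c[0]/c[2]*m["fx"]+m["cx"],c[1]/c[2]*m["fy"]+m["cy"]
print(pr(p))
b=imaging.capture("scene")
o=cv2.resize(b[220:300,310:410],(750,600),interpolation=cv2.INTER_CUBIC)
q=pr(p);cv2.circle(o,(int((q[0]-310)*7.5),int((q[1]-220)*7.5)),3,(255,0,0),-1)
cv2.imwrite("pics/s3.png",o[:,:,::-1])
```

```text
[ 0.4971 -0.2771  0.101 ] [-1.2313  1.5729  1.9821] [  0.0131 -40.8855 -13.2288   0.1068  -0.3305  -0.0021]
(np.float64(347.72866938615925), np.float64(263.46633530680157))
```

View pics/s3.png

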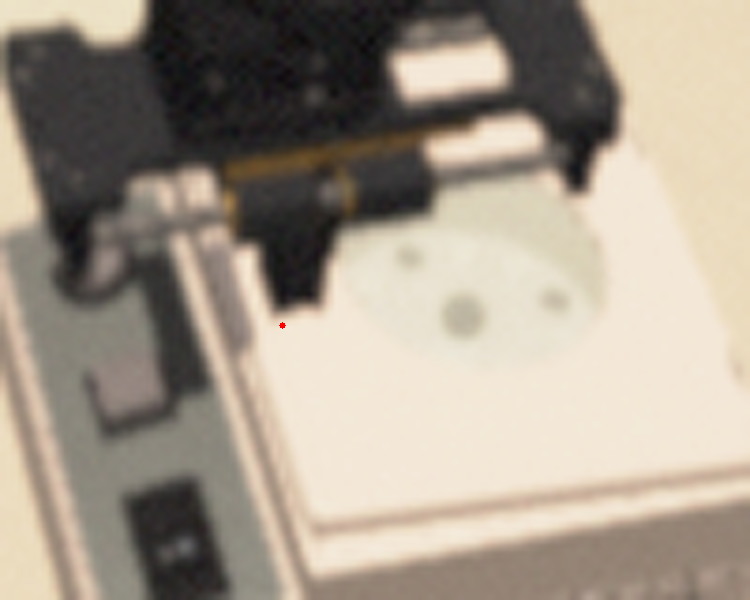

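The tip sits on the lid about 8 mm behind its front edge region, and appears some 6–8 mm higher than the reported TCP. I'll keep pressing gently until the force rises.

Call:
drive_tool:
  deltas: "0 0 0 -1 0; 0 0 0 -2 0; 0 0 0 -2 0; 0 0 0 -2 0"

```text
time_s: 5.15
position: [0.4976, -0.2774, 0.099]
tcp_rot: [[0.278, 0.96, 0.001], [0.96, -0.278, -0.0], [-0.0, 0.001, -1.0]]
force: [-0.5, 0.8, 0.9]
opening: 0.006
grasp_force: 0.4
```

Call:
drive_tool:
  deltas: "0 0 0 -1 0; 0 0 0 -2 0; 0 0 0 -2 0; 0 0 0 -2 0"

```text
time_s: 5.55
position: [0.4975, -0.2773, 0.097]
tcp_rot: [[0.278, 0.96, 0.0], [0.96, -0.278, -0.0], [-0.0, 0.0, -1.0]]
force: [0.5, 0.2, -0.8]
opening: 0.004
grasp_force: 0.0
```

Run:
```python
from h import *
import cv2
s=bot.read_state();p=s['position'];print(p,s['force'])
b=imaging.capture("scene");t=imaging.capture("top")
for n,im in(("old",cv2.imread("pics/s3.png")),):
    g=im.max(2);ys=[np.where(g[200:400,c]<80)[0].max()+200 if (g[200:400,c]<80).any() else -1 for c in range(265,335,8)];print(n,ys)
o=cv2.resize(b[220:300,310:410],(750,600),interpolation=cv2.INTER_CUBIC);g=o.max(2)
print([np.where(g[200:400,c]<80)[0].max()+200 if (g[200:400,c]<80).any() else -1 for c in range(265,335,8)])
t=cv2.resize(t[160:280,350:450],(400,480),interpolation=cv2.INTER_CUBIC)
o=np.hstack([cv2.convertScaleAbs(t,alpha=1.3),o[100:580,200:600]])
cv2.imwrite("pics/s4.png",o[:,:,::-1])
```

```text
[ 0.4975 -0.2773  0.097 ] [ 0.4702  0.184  -0.8183]
old [np.int64(268), np.int64(293), np.int64(306), np.int64(303), np.int64(301), np.int64(300), np.int64(299), np.int64(267), np.int64(249)]
[np.int64(275), np.int64(299), np.int64(313), np.int64(310), np.int64(307), np.int64(307), np.int64(306), np.int64(273), np.int64(256)]
```

View pics/s4.png

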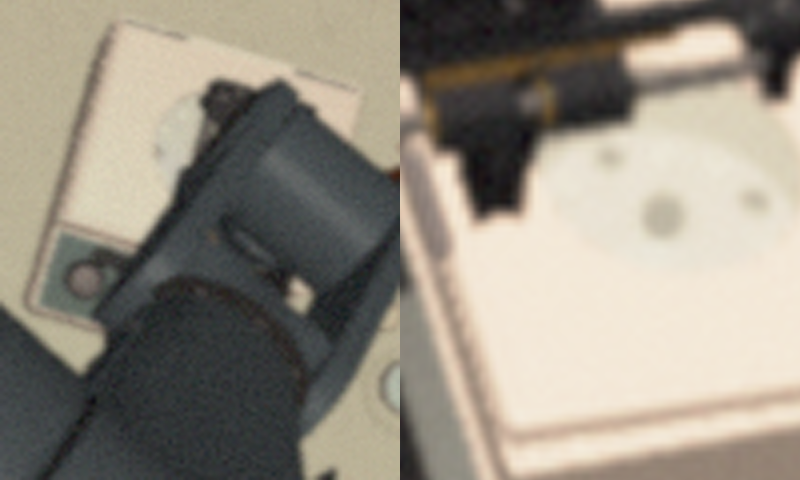

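Run:
```python
from h import *
th=np.radians(-16.16);Q=np.array([[np.cos(th),-np.sin(th)],[np.sin(th),np.cos(th)]]);o=np.array([.534,-.287])
y=Q[:,1]
for n,u,v,ym in(("scene",352,291.6,-.094),("top",365,215.5,.094),("scene",349.6,261.1,0)):
    p,d=ray(n,u,v);t=((o-p[:2])@y+ym)/(d[:2]@y);X=p+t*d;print(n,Q.T@(X[:2]-o),X)
s=bot.read_state();print(Q.T@(s['position'][:2]-o))
m=imaging.camera_model("scene");T=np.array(m["T"])
def pr(q):
    c=T[:3,:3].T@(np.array(q)-T[:3,3]);return c[0]/c[2]*m["fx"]+m["cx"],c[1]/c[2]*m["fy"]+m["cy"]
for a in(0,.05,.1,.15,.2):
    x=.102-.157*np.cos(a)+.013*np.sin(a);z=.099+.157*np.sin(a)+.013*np.cos(a)
    w=Q@[x,-.094]+o;print(a,x,z,pr([*w,z]))
```

```text
scene [-0.0539 -0.094 ] [ 0.4561 -0.3623  0.112 ]
top [-0.0529  0.094 ] [ 0.5093 -0.182   0.0764]
scene [-0.0334  0.    ] [ 0.5019 -0.2777  0.1086]
[-0.0378 -0.0009]
0 -0.05500000000000001 0.112 (np.float64(351.54994652433453), np.float64(291.68959475053714))
0.05 -0.0541540616814909 0.11983048296063106 (np.float64(352.09133046697127), np.float64(289.76627713656575))
0.1 -0.0529178195322413 0.12760890056216637 (np.float64(352.791920573555), np.float64(287.80901862163194))
0.15 -0.051294363513801844 0.13531581081152363 (np.float64(353.65189847310717), np.float64(285.82282936137))
0.2 -0.04928775142073915 0.14293195044676077 (np.float64(354.67093593040704), np.float64(283.8129424398802))
```

The lid corner fits an angle of about 0, and the tip visually is at z ≈ 0.109. So there is a z offset of about 10 mm in the reported TCP or my image fit. I'll press further, watching the force.

Call:
drive_tool:
  deltas: "0 0 0 -1 0; 0 0 0 -2 0; 0 0 0 -3 0; 0 0 0 -3 0; 0 0 0 -3 0"

```text
time_s: 6.15
position: [0.4973, -0.2772, 0.094]
tcp_rot: [[0.278, 0.96, 0.0], [0.96, -0.278, 0.0], [0.0, 0.0, -1.0]]
force: [1.4, -0.6, 0.6]
opening: 0.004
grasp_force: 0.0
```

Call:
drive_tool:
  deltas: "0 0 0 -1 0; 0 0 0 -2 0; 0 0 0 -3 0; 0 0 0 -3 0; 0 0 0 -3 0"

```text
time_s: 6.65
position: [0.4972, -0.2772, 0.0911]
tcp_rot: [[0.278, 0.96, -0.0], [0.96, -0.278, 0.0], [0.0, -0.0, -1.0]]
force: [-0.5, -0.1, 0.9]
opening: 0.004
grasp_force: 0.4
```

Run:
```python
from h import *
import cv2
s=bot.read_state();print(s['position'],s['force'],s['tau'],s['joint_positions'])
b=imaging.capture("scene")
o=cv2.resize(b[220:300,310:410],(750,600),interpolation=cv2.INTER_CUBIC);g=o.max(2)
print([np.where(g[200:400,c]<80)[0].max()+200 if (g[200:400,c]<80).any() else -1 for c in range(265,335,8)])
```

```text
[ 0.4972 -0.2772  0.0911] [-0.4519 -0.123   0.8901] [  0.059  -41.7197 -12.5871   0.0883  -0.0705  -0.0002] [-40.3838  34.4752  95.7309   0.0061  49.8004 -24.2266]
[np.int64(291), np.int64(315), np.int64(323), np.int64(320), np.int64(318), np.int64(318), np.int64(316), np.int64(280), np.int64(264)]
```

Run:
```python
from h import *
import cv2
a=imaging.capture("wrist");b=imaging.capture("scene")
o=np.hstack([cv2.resize(a[60:310,260:410],(300,500),interpolation=2),cv2.resize(b[225:300,325:400],(500,500),interpolation=cv2.INTER_CUBIC)])
lab=cv2.createCLAHE(3,(4,4));o=np.dstack([lab.apply(np.ascontiguousarray(o[:,:,i])) for i in(2,1,0)])
cv2.imwrite("pics/s5.png",o)
```

```text
(no output)
```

View pics/s5.png

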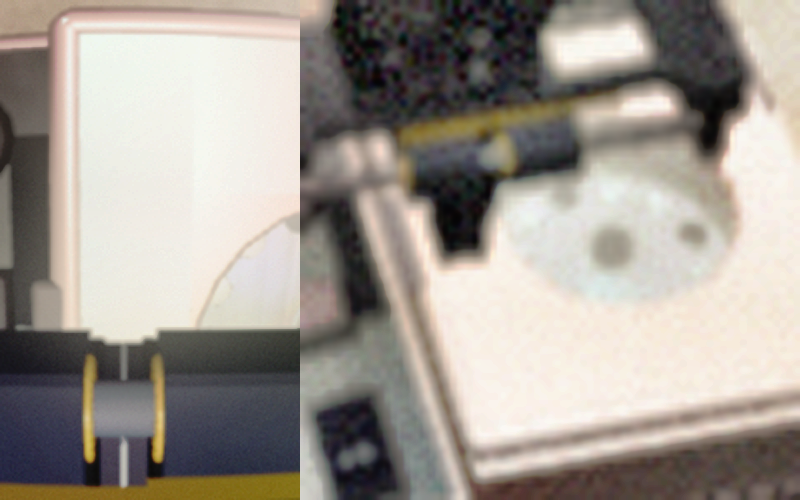

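The lid corner is now at about (350.5,291.7) against 290.4 earlier, so the lid has followed the tip down and is now near 0. I'll keep pressing until the force shows the stop.

Call:
drive_tool:
  deltas: "0 0 0 -1 0; 0 0 0 -2 0; 0 0 0 -3 0; 0 0 0 -4 0; 0 0 0 -4 0; 0 0 0 -4 0"

```text
time_s: 7.4
position: [0.4972, -0.2772, 0.0897]
tcp_rot: [[0.278, 0.961, 0.0], [0.961, -0.278, -0.001], [-0.001, 0.001, -1.0]]
force: [-4.1, 2.9, 17.5]
opening: 0.004
grasp_force: 8.6
```

Now there is a firm stop of 17.5 N at reported z ≈ 0.090, so the true tip is about 22 mm above the reported value. That also makes the wrist-camera xy agree with the other views. I'll release and move over the rocker, staying high.

Call:
drive_tool:
  deltas: "0 0 0 0 0; 0 0 0 20 0; 0 0 0 60 0; 0 -20 -17 60 0; 0 -40 -34 60 0; 0 -60 -50 60 0; 0 -72 -60 60 0; 0 -72 -60 60 0; 0 -72 -60 60 0; 0 -72 -60 60 0"

```text
time_s: 8.4
position: [0.4259, -0.3366, 0.147]
tcp_rot: [[0.278, 0.961, 0.0], [0.961, -0.278, 0.0], [0.0, 0.0, -1.0]]
force: [-0.4, 0.1, -0.5]
opening: 0.005
grasp_force: 0.0
```

Run:
```python
from h import *
import cv2
s=bot.read_state();print(s['position'],s['force'],imaging.camera_model("wrist")['T'])
a=imaging.capture("wrist");b=imaging.capture("scene")
o=np.hstack([a[:400,130:430],cv2.resize(b[220:300,310:410],(500,400),interpolation=cv2.INTER_CUBIC)])
cv2.imwrite("pics/s6.png",o[:,:,::-1])
```

```text
[ 0.4259 -0.3366  0.147 ] [-0.3665  0.1273 -0.5357] [[ 0.9608 -0.2692 -0.0668  0.4445]
 [-0.2774 -0.9319 -0.2336 -0.2735]
 [ 0.0006  0.2429 -0.97    0.3314]
 [ 0.      0.      0.      1.    ]]
```

View pics/s6.png

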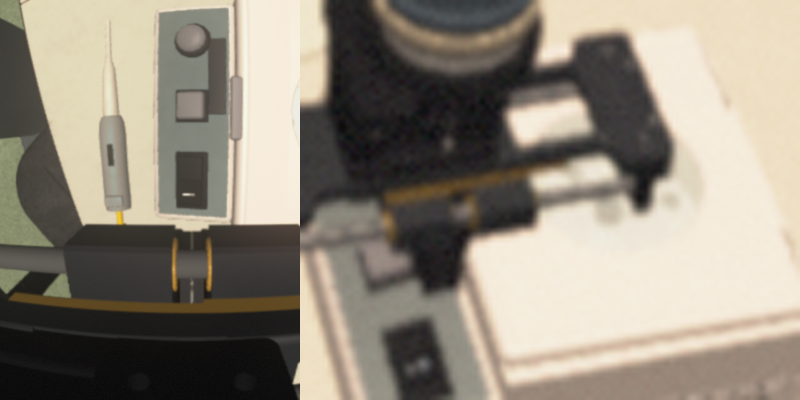

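The lid stays shut. In the wrist picture the rocker is at (322,180), the square key at (322,105) and the round key at (322,40), and all of them line up with the gripper's centre column.

Run:
```python
from h import *
T=np.array([[ 0.9608,-0.2692,-0.0668,0.4445],[-0.2774,-0.9319,-0.2336,-0.2735],[ 0.0006,0.2429,-0.97,0.3314]])
for dz in(0,.022):
  for u,v,z in((322,40,.0785),(322,105,.0785),(322,180,.077)):
    x,y=u-321.46,v-203.2;r=np.hypot(x,y);t=r/309.707
    d=T[:,:3]@[x/r*np.sin(t),y/r*np.sin(t),np.cos(t)];C=T[:,3]+[0,0,dz];X=C+d*(z-C[2])/d[2];print(dz,X)
m=imaging.camera_model("scene");S=np.array(m["T"])
for z in(.147,.169):
    c=S[:3,:3].T@(np.array([.4259,-.3366,z])-S[:3,3]);print(c[:2]/c[2]*m["fx"]+[m["cx"],m["cy"]])
```

```text
0 [ 0.4654 -0.2034  0.0785]
0 [ 0.4501 -0.2562  0.0785]
0 [ 0.4329 -0.3158  0.077 ]
0.022 [ 0.4672 -0.1973  0.0785]
0.022 [ 0.4506 -0.2547  0.0785]
0.022 [ 0.4319 -0.3194  0.077 ]
[336.5459 280.3582]
[336.9367 274.8462]
```

Call:
drive_tool:
  deltas: "0 1 2 -35 0; 0 1 2 -62 0; 0 1 2 -70 0; 0 1 2 -72 0; 0 1 2 -74 0; 0 1 2 -76 0; 0 1 2 -76 0; 0 1 2 -76 0"

```text
time_s: 9.3
position: [0.4265, -0.3356, 0.0719]
tcp_rot: [[0.278, 0.96, 0.001], [0.96, -0.278, -0.001], [-0.001, 0.001, -1.0]]
force: [0.2, 0.4, -0.9]
opening: 0.008
grasp_force: 0.0
```

Call:
drive_tool:
  deltas: "0 0 0 -1 0; 0 0 0 -2 0; 0 0 0 -3 0; 0 0 0 -4 0; 0 0 0 -4 0; 0 0 0 -4 0"

```text
time_s: 9.9
position: [0.4262, -0.3351, 0.067]
tcp_rot: [[0.278, 0.961, -0.0], [0.961, -0.278, 0.0], [0.0, -0.0, -1.0]]
force: [-0.1, 0.4, 0.6]
opening: 0.008
grasp_force: 0.0
```

Call:
drive_tool:
  deltas: "0 0 0 -1 0; 0 0 0 -2 0; 0 0 0 -3 0; 0 0 0 -4 0; 0 0 0 -4 0; 0 0 0 -4 0"

```text
time_s: 10.5
position: [0.4262, -0.3352, 0.0631]
tcp_rot: [[0.278, 0.96, -0.0], [0.96, -0.278, 0.0], [0.0, -0.0, -1.0]]
force: [-0.3, 0.3, -0.9]
opening: 0.002
grasp_force: 0.0
```

Call:
drive_tool:
  deltas: "0 0 0 -1 0; 0 0 0 -2 0; 0 0 0 -3 0; 0 0 0 -3 0; 0 0 0 -3 0"

```text
time_s: 11.0
position: [0.4265, -0.3354, 0.0602]
tcp_rot: [[0.278, 0.96, 0.001], [0.96, -0.278, -0.0], [-0.0, 0.001, -1.0]]
force: [1.1, -0.7, 0.9]
opening: 0.008
grasp_force: 0.6
```

Call:
drive_tool:
  deltas: "0 0 0 -1 0; 0 0 0 -2 0; 0 0 0 -2 0; 0 0 0 -2 0"

```text
time_s: 11.4
position: [0.4257, -0.3344, 0.0577]
tcp_rot: [[0.278, 0.961, -0.001], [0.961, -0.278, 0.001], [0.001, -0.001, -1.0]]
force: [-0.7, 0.2, 0.4]
opening: 0.008
grasp_force: 0.0
```

Call:
drive_tool:
  deltas: "0 0 0 -1 0; 0 0 0 -2 0; 0 0 0 -2 0; 0 0 0 -2 0"

```text
time_s: 11.8
position: [0.4262, -0.3351, 0.0561]
tcp_rot: [[0.278, 0.961, -0.0], [0.961, -0.278, 0.0], [0.0, -0.0, -1.0]]
force: [0.5, -0.4, 0.4]
opening: 0.002
grasp_force: 0.0
```

Call:
drive_tool:
  deltas: "0 0 0 -1 0; 0 0 0 -2 0; 0 0 0 -2 0; 0 0 0 -2 0"

```text
time_s: 12.2
position: [0.4264, -0.3354, 0.0552]
tcp_rot: [[0.278, 0.961, 0.001], [0.961, -0.278, -0.001], [-0.0, 0.001, -1.0]]
force: [-1.2, 1.7, 7.6]
opening: 0.004
grasp_force: 3.7
```

Call:
drive_tool:
  deltas: "0 0 0 -1 0; 0 0 0 -2 0; 0 0 0 -2 0; 0 0 0 -2 0"

```text
time_s: 12.6
position: [0.4264, -0.3354, 0.0548]
tcp_rot: [[0.278, 0.961, 0.001], [0.961, -0.278, -0.001], [-0.001, 0.001, -1.0]]
force: [-4.6, 2.7, 18.3]
opening: 0.001
grasp_force: 9.6
```

The hard stop at reported 0.055, which is 0.077 true, matches the rocker's pressed-home height. I'll lift and check it.

Call:
drive_tool:
  deltas: "0 0 0 0 0; 0 0 0 40 0; 0 0 0 80 0; 0 0 0 95 0; 0 0 0 95 0; 0 0 0 95 0; 0 0 0 95 0"

```text
time_s: 13.3
position: [0.4254, -0.3343, 0.1457]
tcp_rot: [[0.278, 0.96, -0.002], [0.96, -0.278, 0.002], [0.002, -0.003, -1.0]]
force: [0.4, 0.2, -0.3]
opening: 0.004
grasp_force: 0.0
```

Run:
```python
from h import *
import cv2
s=bot.read_state();print(s['position'],s['force'])
a=imaging.capture("wrist")[:,:,::-1];old=cv2.imread("pics/s6.png")[:,:300]
f=lambda i:cv2.resize(i,(400,560),interpolation=cv2.INTER_CUBIC)
o=np.hstack([f(old[80:220,140:240]),f(a[80:220,270:370])])
cv2.imwrite("pics/s7.png",cv2.convertScaleAbs(o,alpha=1.6))
```

```text
[ 0.4254 -0.3343  0.1457] [ 0.3975  0.2222 -0.3402]
```

View pics/s7.png

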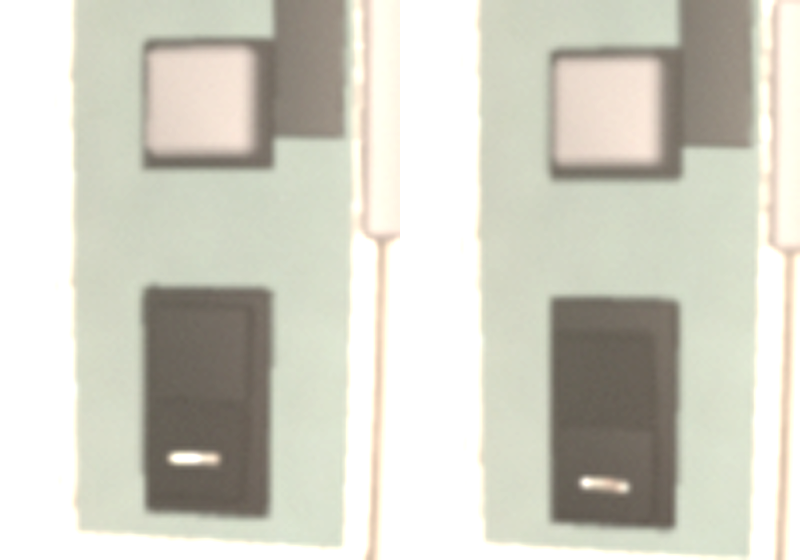

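The rocker has flipped: its left half (crop about (605,380)) now stands up, the mark has moved, and the square key is unchanged. Next is the round key.

Call:
drive_tool:
  deltas: "0 12 40 0 0; 0 25 80 0 0; 0 37 120 0 0; 0 39 134 -20 0; 0 39 134 -50 0; 0 39 134 -75 0; 0 39 134 -80 0; 0 39 134 -82 0; 0 39 134 -84 0; 0 39 134 -84 0; 0 39 134 -84 0"

```text
time_s: 14.45
position: [0.4657, -0.2018, 0.064]
tcp_rot: [[0.279, 0.96, 0.002], [0.96, -0.279, -0.001], [-0.001, 0.002, -1.0]]
force: [0.2, -0.0, 0.1]
opening: 0.005
grasp_force: 0.0
```

Call:
drive_tool:
  deltas: "0 0 0 -1 0; 0 0 0 -2 0; 0 0 0 -3 0; 0 0 0 -4 0; 0 0 0 -4 0; 0 0 0 -4 0"

```text
time_s: 15.05
position: [0.4652, -0.2012, 0.0591]
tcp_rot: [[0.278, 0.96, -0.0], [0.96, -0.278, 0.0], [0.0, -0.0, -1.0]]
force: [0.3, -0.3, 0.6]
opening: 0.005
grasp_force: 0.0
```

Call:
drive_tool:
  deltas: "0 0 0 -1 0; 0 0 0 -2 0; 0 0 0 -2 0; 0 0 0 -2 0; 0 0 0 -2 0"

```text
time_s: 15.55
position: [0.4652, -0.2012, 0.0572]
tcp_rot: [[0.278, 0.961, -0.0], [0.961, -0.278, -0.0], [-0.0, -0.0, -1.0]]
force: [0.4, -0.0, -0.6]
opening: 0.006
grasp_force: 0.0
```

Call:
drive_tool:
  deltas: "0 0 0 -1 0; 0 0 0 -2 0; 0 0 0 -3 0; 0 0 0 -3 0; 0 0 0 -3 0; 0 0 0 -3 0"

```text
time_s: 16.15
position: [0.4657, -0.2014, 0.0544]
tcp_rot: [[0.278, 0.96, 0.001], [0.96, -0.278, -0.001], [-0.0, 0.001, -1.0]]
force: [1.3, 0.4, 3.1]
opening: 0.004
grasp_force: 1.5
```

Call:
drive_tool:
  deltas: "0 0 0 -1 0; 0 0 0 -2 0; 0 0 0 -2 0; 0 0 0 -2 0; 0 0 0 -2 0"

```text
time_s: 16.65
position: [0.4657, -0.2016, 0.0523]
tcp_rot: [[0.278, 0.96, 0.001], [0.96, -0.278, -0.001], [-0.0, 0.001, -1.0]]
force: [3.1, 0.3, 4.6]
opening: 0.0
grasp_force: 2.2
```

Call:
drive_tool:
  deltas: "0 0 0 -1 0; 0 0 0 -2 0; 0 0 0 -2 0; 0 0 0 -2 0; 0 0 0 -2 0"

```text
time_s: 17.15
position: [0.4659, -0.2016, 0.0515]
tcp_rot: [[0.278, 0.961, 0.002], [0.961, -0.278, -0.001], [-0.001, 0.002, -1.0]]
force: [1.5, 0.9, 14.9]
opening: 0.006
grasp_force: 7.2
```

The force went from spring values (3.1, then 4.6 N) to a hard stop at about 15 N over roughly 5 mm of travel, so the key is fully down. I'll hold it and hand in.

Call:
drive_tool:
  deltas: "0 0 0 0 0; 0 0 0 0 0; 0 0 0 0 0; 0 0 0 0 0"

```text
time_s: 17.55
position: [0.4659, -0.2016, 0.0515]
tcp_rot: [[0.278, 0.96, 0.002], [0.96, -0.278, -0.001], [-0.001, 0.002, -1.0]]
force: [0.5, 0.8, 15.0]
opening: 0.002
grasp_force: 7.2
```

```bash
python3 -c "
from rig import bot
print(bot.read_state()['force']);print(bot.hand_in())"
```

```text
[ 0.50562645  0.76381395 14.9677128 ]
the job is handed in; nothing more can be done
None
```

I handed the job in at about 17.6 s with the lid shut and caught, the mains rocker on, and the round key held down at about 15 N; lid and rocker were checked in the pictures, the key only by force, and no verdict came back.

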